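# Shut the watercolour tin and push its drawer home

### The job

Put the watercolours away with the fingertips alone. Leave the drawer where it is while you tip the open lid of the paint tin forward until the tin is shut; then push the blue drawer, with the tin in it, fully home into the little chest. Do not lift the tin, and leave the other things on the desk and on the chest where they are.

Things in the scene. Friction and masses are not known exactly. Their poses are not given: they have to be found in the camera images.
- chest: Low dark wooden chest with one drawer, fixed to the desk: 150 mm deep with the drawer front, 262 wide, 56 high. Origin at the centre of its underside. x points from the drawer front to the back, away from the robot (turned up to 0.2 rad), y to the left, z up. The drawer slides along x. The top runs from x = -63 to +75 mm; eraser and pin box lie on it near the left and right ends.
- drawer (a joint): How far the drawer is pulled out, m: 0 is fully home with its blue front flush, about 0.125 at the start, 0.134 at most. It runs freely (about 1 N of friction) and stays where it is left.
- knob_front (a point): Centre of the flat front of the round brass knob (22 mm across) on the drawer front, 28.5 mm above the desk; moves with the drawer. The knob stands 13 mm off the blue front, which is 262 mm wide, 12 mm thick and reaches from 1.5 to 54.5 mm above the desk. Knob or front may be pushed along the chest's +x.
- tin_lid (a joint): Angle of the paint tin's lid, rad: 0 is shut, about 1.4 (nearly upright) at the start, 2.06 at most. A slightly stiff hinge (about 0.02 N m): the lid stays nearly upright by itself; tipped forward it may fall shut or stay half-way, and then it is pressed down with under 1 N.
- lid_edge (a point): Middle of the lid's free edge. The lid is 220 mm wide, 102 mm from hinge to edge, 2 mm thick. The hinge runs along the chest side of the tin, 27 mm above the desk: lid upright, the edge is 0.13 m above the desk; shut, it is at the tin's front, 28 mm above the desk, some 25 to 35 mm behind the knob's front. Behind the upright lid there is free room above the chest.
- tin: Black paint tin with watercolour pans, 104 x 219 x 18 mm when shut, loose in the drawer; origin at the centre of its underside, 11 mm above the desk. x points to its hinge side (towards the chest), y along the tin, z up.
- eraser: Dark blue and pink eraser, 20 x 42 x 13 mm, loose on the chest's top near its left end; origin at the centre of its underside. To be left alone.
- pin_box: Small red box of pins, 36 x 55 x 14 mm, loose on the chest's top near its right end; origin at the centre of its underside. To be left alone.
- gold_jar: Black paint jar, 51 mm across, 44 mm high, loose on the desk to the left of the chest; origin at the centre of its underside. To be left alone.
- glue_stick: Upright yellow glue stick with a red cap, 26 mm across, 86 mm high, loose on the desk to the right of the chest; origin at the centre of its underside. To be left alone.
- paint_tube: White and red paint tube, 39 x 131 x 26 mm, lying loose on the desk to the left of the drawer, nearer the robot than the jar; origin at the centre of its underside. To be left alone.

How it is judged:
On the way, in this order (a step that is already met when the one before it is completed fails the run):
1. the tin's lid is shut while the drawer still stands where it was (value of joint tin_lid below 0.08 rad and distance of knob_front from where it was at the start of the episode below 0.03 m), for 0.2 s.
2. the drawer is home with the shut tin in it (value of joint drawer below 0.005 m and value of joint tin_lid below 0.12 rad), for 0.2 s.
At the end, for the whole second after the job is handed in: The drawer is home (within 5 mm of flush), the tin lies flat and still in it, shut (lid within 0.12 rad) (all of step 2 and x of tin in the frame of chest between -0.02 and 0.02 m and z of tin in the frame of chest below 0.016 m and angle between tin's own z axis and vertical below 0.05 rad and linear speed of tin below 0.02 m/s); the robot touches nothing.
It fails at once if the drawer is pushed in more than 30 mm while the tin's lid is still open (distance of knob_front from where it was at the start of the episode above 0.03 m and value of joint tin_lid above 0.3 rad).
It fails at once if the tin is lifted more than 12 mm out of its drawer or tipped up (height (world z) of tin above 0.023 m or angle between tin's own z axis and vertical above 0.15 rad).
It fails at once if another thing is moved more than 25 mm (distance of any of eraser, pin_box, gold_jar, glue_stick, paint_tube from where it was at the start of the episode above 0.025 m).
It also fails if it takes over 51 s, if anything falls off the work surface, if the arm or the gripper's body presses on something with over 40 N, if the wrist force passes 120 N, or if a joint passes its speed limit or range.

### The arm

A 6-joint arm with a two-finger parallel gripper is mounted at the origin on a cart in front of the work surface, level with it; the furniture and walls round the work are solid. World frame = base frame: x ahead of the robot, y to its left, z up, the work surface at z = 0. Lengths are in m, angles in rad, forces in N, time in s.
With the tool pointing down it reaches from about 0.275 to 0.775 m from the base axis. Payload 14.6 kg.
Tool frame: the origin (TCP) lies midway between the tips of the shut fingers; the grasp point (between the pads) lies 19 mm behind it (ctrl.hold_point_z is the z of the grasp point in the tool frame, in m); z points along the fingers, y is the line along which they close (so a half turn about z gives the same grasp; the last joint's range is limited). The gripper opens to 85 mm and grips with 20 to 120 N. Pads are 22 mm wide; open, the fingers measure 114 mm over their backs; the gripper's body (76 mm by 85 mm) begins 54 mm behind the grasp point. The pads swing forward as they close: fully open they stand 13 mm farther back than shut.
Start: joints at [-1.277, 0.263, -0.048, 1.259, 0, 1.415], TCP at [0.228, -0.473, 0.231] pointing down, gripper open.
Joint ranges: [-2.65, 2.65], [-0.89, 1.7], [-1.18, 1.37], [-2.13, 2.11], [-1.35, 1.29], [-3.14, 3.14]. Speed limits (rad/s): [1.89, 1.89, 2.57, 2.79, 3.14, 3.14].

### API

Orientations are given as a rotation vector (axis times angle).
In Python, from cell import ctrl, optics gives the robot as it stands.
- The arm moves only by the tool carry_out, never from a script. Its argument "rows" is text: rows parted by semicolons, each of 5 numbers parted by spaces: the shift along the world's x, y, z in m, then the turn about the world's z in degrees, then the opening, from 0 (shut) to 1 (fully open). In form: dx dy dz roll grip; .... A call has exactly 5 rows; each row shifts and turns the commanded pose from where the row before left it; what a row does not reach is not made up. A row lasts 1/10 s, in which the tool goes at most 50 mm and 8.59 degrees, less where a joint would pass 70% of its speed; a pose out of reach is approached as far as the arm can. A call is refused whole if a number of a shift passes 0.05 or a number of a turn 8.59, either way. A call with a gripper value outside its range is refused whole. The fingers move at their own pace and stop on an object; the grip force is fixed at half the most. Time passes only in rows, so rows that do not move let the fingers close, or fill a call up. It gives the time, the measured TCP pose, the force, the opening and the grip force at its end, in the units of the state.
- ctrl.read_state(): the state, without advancing time (a new reading comes with each control period).
- optics.snapshot(name): name is "scene" or "top" or "wrist"; returns a dict with "color" (384x512x3 uint8, red, green, blue), "depth" (384x512 float32, m along the optical axis (not along the pixel's ray), 0 where there is no reading), "K" (3x3 intrinsics, pixels), "rvec" (rotation vector, rad) and "tvec" (3), from world to camera coordinates, as OpenCV has them. Camera axes: x right, y down, z forward; pixel columns grow to the right and rows downward; lengths in m; the calibration is good to about 2 mm. A picture is of the moment at which its call begins.
- ctrl.close_job(): hands the job in; it is judged then, once.
The state is a dict: "clock": time; "joints": joint angles; "qd": joint speeds; "effort": joint torques, N m; "position": TCP position; "tcp_rot": TCP orientation; "force": force on the tool from outside, world axes, zero at the start; "torque": the same for the moment, N m; "width": opening from 0.0 (shut) to 1.0 (fully open); "grasp_force": force on a finger pad.
Only numpy, scipy, OpenCV 4.12 (cv2) and the standard library are available. Lean on these libraries where they do the work, as an engineer would, in place of code of your own. Each camera call takes 0.05 s, during which the arm holds its last target. There are 200 camera calls.

## Working session

There is one attempt and no reset: what is moved stays moved. The work goes in short steps, Python scripts to look and compute and a tool call to move; the robot and the scene stay as the last step left them, time stands still between calls to the robot, and variables do not carry over. Pictures are saved under pics/ and viewed, at most 10 in all, crops included, and the job is handed in when it is done.

Besides the shell and the picture viewer there is one more tool, called by a JSON object that holds its "api" and its "payload". carry_out: Moves the arm, as the interface text tells. Its arguments: {"type":"object","properties":{"rows":{"type":"string"}},"required":["rows"]}

```bash
mkdir -p pics; cat > h.py <<'E'
import numpy as np, cv2
from cell import ctrl, optics
def snap(n):
    s=optics.snapshot(n); R=cv2.Rodrigues(np.array(s["rvec"],float))[0]; t=np.array(s["tvec"],float).ravel()
    K=np.array(s["K"]); d=s["depth"]; v,u=np.mgrid[:d.shape[0],:d.shape[1]]
    P=np.stack([(u-K[0,2])/K[0,0]*d,(v-K[1,2])/K[1,1]*d,d],-1)
    return s["color"],d,(P-t)@R   # world xyz per pixel
def save(n,c): cv2.imwrite("pics/"+n,c[...,::-1])
E
python3 - <<'E'
from h import *
a,d,W=snap("scene"); b,d2,W2=snap("top")
np.savez("a.npz",W=W,W2=W2,a=a,b=b,d=d,d2=d2)
save("scene.png",a); save("top.png",b)
s=ctrl.read_state(); print(s["position"],s["tcp_rot"],s["width"],s["clock"])
E
```

```text
[ 0.22772577 -0.47278763  0.2308862 ] [-3.06195285e+00 -6.98818656e-01  4.98868147e-05] 0.9993587130141872 0.1
```

View pics/scene.png

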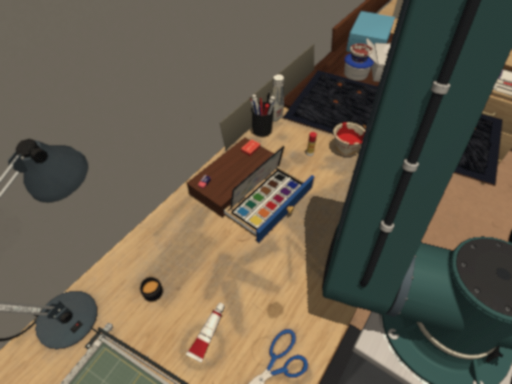

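View pics/top.png

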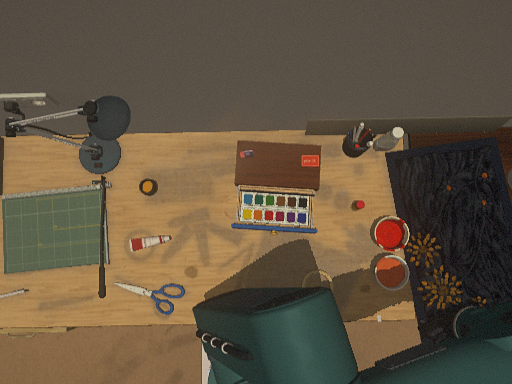

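The top view shows the chest at about (236–321, 142–190), the lid line near row 187, and the drawer front from (232,226) to (316,231). The knob is near (274,232). Next I'll turn these into world positions.

```bash
python3 - <<'E'
from h import *
z=np.load("a.npz"); W=z["W2"];c=z["b"]
hsv=cv2.cvtColor(c,cv2.COLOR_RGB2HSV)
def P(u,v): print((u,v),W[v,u].round(3))
# blue front mask
m=(np.abs(hsv[...,0].astype(int)-108)<12)&(hsv[...,1]>150)&(W[...,2]>.04)&(W[...,2]<.07)
m[:215]=0;m[240:]=0;m[:,:225]=0;m[:,325:]=0
p=W[m]; print(len(p)); 
for y0 in np.linspace(p[:,1].min(),p[:,1].max(),6)[:-1]:
    q=p[(p[:,1]>=y0)&(p[:,1]<y0+.055)]; print(q.mean(0).round(3),q[:,0].min().round(3),q[:,0].max().round(3))
print(p[:,1].min(),p[:,1].max())
# lid: points above chest
L=W[130:240,225:330].reshape(-1,3); L=L[(L[:,2]>.075)&(L[:,2]<.16)]
print("lid",len(L)); print(L[np.argsort(L[:,1])][::max(1,len(L)//12)].round(3))
for u in (240,260,280,300,318): print([W[v,u].round(3).tolist() for v in (146,165,182,186,188,190)])
for u in (272,273,274,275,276):print([W[v,u].round(3).tolist() for v in range(226,237,2)])
for u,v in ((246,153),(310,160),(148,186),(359,204),(150,241)):P(u,v)
# scene lid pts
W=z["W"]; L=W[140:240,185:320].reshape(-1,3); L=L[(L[:,2]>.075)&(L[:,2]<.16)]
print("lid scene",len(L));print(L[np.argsort(L[:,1])][::max(1,len(L)//15)].round(3))
E
```

```text
2
[ 0.46  -0.2    0.052] 0.458 0.461
[ 0.458 -0.2    0.052] 0.458 0.458
[ 0.458 -0.2    0.052] 0.458 0.458
[ 0.458 -0.2    0.052] 0.458 0.458
[ 0.458 -0.2    0.052] 0.458 0.458
-0.20043846388559117 -0.20023634877157914
lid 192
[[ 0.665 -0.208  0.076]
 [ 0.659 -0.174  0.077]
 [ 0.56  -0.162  0.126]
 [ 0.563 -0.148  0.128]
 [ 0.569 -0.124  0.131]
 [ 0.569 -0.11   0.132]
 [ 0.569 -0.087  0.13 ]
 [ 0.573 -0.069  0.128]
 [ 0.57  -0.049  0.129]
 [ 0.573 -0.031  0.131]
 [ 0.574 -0.011  0.127]
 [ 0.581  0.009  0.128]]
[[0.729, 0.027, 0.054], [0.667, 0.028, 0.058], [0.614, 0.029, 0.054], [0.607, 0.03, 0.019], [0.603, 0.031, 0.008], [0.578, 0.027, 0.129]]
[[0.726, -0.035, 0.061], [0.666, -0.034, 0.055], [0.613, -0.033, 0.054], [0.604, -0.033, 0.03], [0.601, -0.033, 0.012], [0.577, -0.032, 0.129]]
[[0.726, -0.098, 0.053], [0.664, -0.096, 0.06], [0.612, -0.095, 0.054], [0.607, -0.097, 0.007], [0.598, -0.096, 0.021], [0.593, -0.097, 0.01]]
[[0.723, -0.16, 0.058], [0.662, -0.158, 0.062], [0.61, -0.156, 0.057], [0.596, -0.155, 0.063], [0.599, -0.161, 0.008], [0.591, -0.16, 0.015]]
[[0.723, -0.217, 
[... 700 characters left out ...]
.476, -0.079, 0.056], [0.47, -0.078, 0.057], [0.465, -0.08, 0.026], [0.461, -0.081, -0.002], [0.453, -0.079, 0.032], [0.448, -0.08, -0.001]]
(246, 153) [0.702 0.008 0.069]
(310, 160) [ 0.675 -0.188  0.073]
(148, 186) [0.613 0.321 0.023]
(359, 204) [ 0.534 -0.327  0.087]
(150, 241) [0.44  0.313 0.022]
lid scene 693
[[ 0.562 -0.191  0.106]
 [ 0.559 -0.173  0.129]
 [ 0.555 -0.151  0.128]
 [ 0.567 -0.13   0.099]
 [ 0.568 -0.109  0.112]
 [ 0.81  -0.094  0.086]
 [ 0.57  -0.082  0.109]
 [ 0.577 -0.072  0.077]
 [ 0.809 -0.062  0.114]
 [ 0.809 -0.053  0.097]
 [ 0.809 -0.045  0.103]
 [ 0.809 -0.035  0.078]
 [ 0.572 -0.019  0.127]
 [ 0.58  -0.001  0.099]
 [ 0.582  0.016  0.089]
 [ 0.576  0.03   0.127]]
```

Checks: the lid edge is at z≈0.13 (expected 0.13). Its middle is near (0.568,-0.08), the knob front is near (0.452,-0.073), and the chest yaw is about -0.085. I'll carry the shut fingers over to a point behind the lid.

{"api": "carry_out", "payload": {"rows": "0.0275 0.026 0.004 -2.04 0;0.0275 0.026 0.004 -2.04 0;0.0275 0.026 0.004 -2.04 0;0.0275 0.026 0.004 -2.04 0;0.0275 0.026 0.004 -2.04 0"}}

```text
clock: 0.6
position: [0.3661, -0.3417, 0.2513]
tcp_rot: [-3.113, -0.421, 0.0]
force: [0.1, -1.1, 0.5]
width: 0.141
grasp_force: 0.0
```

{"api": "carry_out", "payload": {"rows": "0.0275 0.026 0 -2.04 0;0.0275 0.026 0 -2.04 0;0.0275 0.026 0 -2.04 0;0.0275 0.026 0 -2.04 0;0.0275 0.026 0 -2.04 0"}}

```text
clock: 1.1
position: [0.5037, -0.2117, 0.2511]
tcp_rot: [-3.138, -0.143, 0.001]
force: [0.4, -0.8, 0.8]
width: -0.003
grasp_force: 0.0
```

{"api": "carry_out", "payload": {"rows": "0.0275 0.026 0 -2.04 0;0.0275 0.026 0 -2.04 0;0.0275 0.026 0 -2.04 0;0.0275 0.026 0 -2.04 0;0.0275 0.026 0 -2.04 0"}}

```text
clock: 1.6
position: [0.6411, -0.0817, 0.2509]
tcp_rot: [-3.139, 0.136, 0.001]
force: [-0.3, -0.5, 1.0]
width: 0.002
grasp_force: 0.0
```

{"api": "carry_out", "payload": {"rows": "0 0 0 0 0;0 0 0 0 0;0 0 0 0 0;0 0 0 0 0;0 0 0 0 0"}}

```text
clock: 2.1
position: [0.6398, -0.0837, 0.2516]
tcp_rot: [3.139, -0.135, 0.0]
force: [0.6, 0.5, -0.4]
width: 0.003
grasp_force: 0.0
```

{"api": "carry_out", "payload": {"rows": "0 0 -0.03 0 0;0 0 -0.03 0 0;0 0 -0.03 0 0;0 0 -0.03 0 0;0 0 -0.03 0 0"}}

```text
clock: 2.6
position: [0.6399, -0.0835, 0.1005]
tcp_rot: [3.139, -0.135, 0.001]
force: [1.2, -0.7, 0.6]
width: -0.001
grasp_force: 0.0
```

{"api": "carry_out", "payload": {"rows": "-0.01 0.001 0 0 0;-0.01 0.001 0 0 0;-0.008 0.001 0 0 0;-0.006 0 0 0 0;0 0 0 0 0"}}

```text
clock: 3.1
position: [0.606, -0.0801, 0.1026]
tcp_rot: [3.138, -0.134, 0.002]
force: [-0.1, -0.0, -0.6]
width: 0.005
grasp_force: 0.0
```

```bash
python3 - <<'E'
from h import *
c,d,W=snap("scene"); save("s2.png",cv2.resize(c[120:260,160:340],None,fx=4,fy=4))
E
```

```text
(no output)
```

View pics/s2.png

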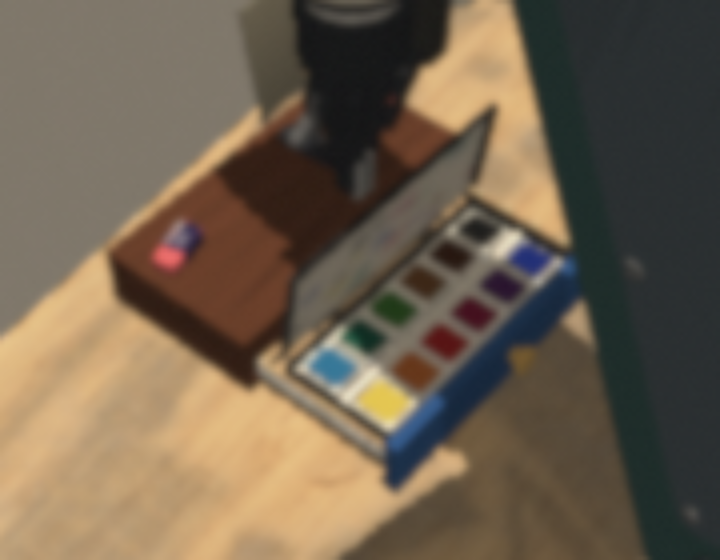

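The fingers are upright behind the lid and centred (crop ~(350,180)), clear of the eraser. I'll tip the lid along its arc.

{"api": "carry_out", "payload": {"rows": "-0.008 0.0007 0 0 0;-0.008 0.0007 0 0 0;-0.008 0.0007 -0.001 0 0;-0.008 0.0007 -0.002 0 0;-0.007 0.0006 -0.003 0 0"}}

```text
clock: 3.65
position: [0.5666, -0.0765, 0.0952]
tcp_rot: [-3.139, 0.134, -0.0]
force: [-0.2, 0.2, 0.7]
width: -0.001
grasp_force: 0.4
```

{"api": "carry_out", "payload": {"rows": "-0.007 0.0006 -0.004 0 0;-0.007 0.0006 -0.004 0 0;-0.007 0.0006 -0.006 0 0;-0.007 0.0006 -0.008 0 0;-0.006 0.0005 -0.009 0 0"}}

```text
clock: 4.15
position: [0.5326, -0.0736, 0.0637]
tcp_rot: [3.139, -0.134, -0.0]
force: [0.2, -0.1, 1.1]
width: -0.0
grasp_force: 0.5
```

```bash
python3 - <<'E'
from h import *
c,d,W=snap("scene"); save("s3.png",cv2.resize(c[120:260,160:340],None,fx=4,fy=4))
print(ctrl.read_state()["force"],ctrl.read_state()["position"])
E
```

```text
[-0.96107271  0.1905057  -2.45733516] [ 0.53115998 -0.07329153  0.06229568]
```

View pics/s3.png

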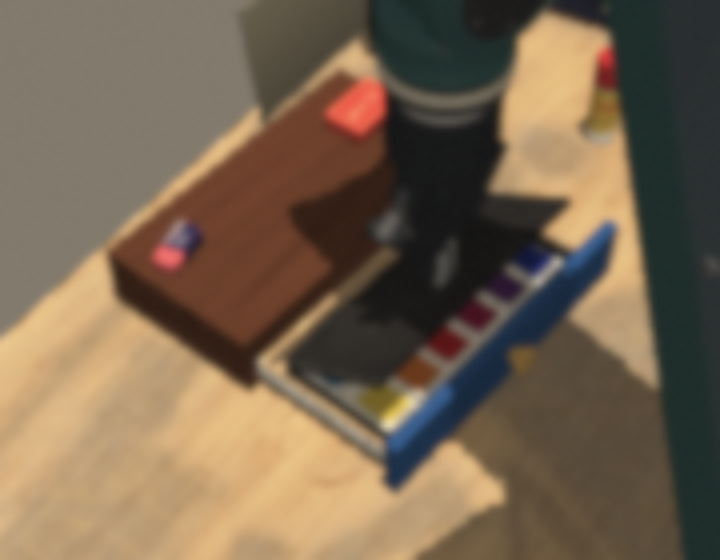

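The picture shows the lid tipped about halfway, with its outer face under the fingers at crop (440,260). The drawer hasn't moved. I'll go on downward.

{"api": "carry_out", "payload": {"rows": "-0.005 0.0004 -0.008 0 0;-0.004 0.0003 -0.008 0 0;-0.003 0.0003 -0.007 0 0;-0.002 0.0002 -0.005 0 0;0 0 -0.002 0 0"}}

```text
clock: 4.7
position: [0.5188, -0.0724, 0.0336]
tcp_rot: [-3.139, 0.134, 0.001]
force: [0.2, -0.4, 0.0]
width: 0.0
grasp_force: 0.0
```

{"api": "carry_out", "payload": {"rows": "0 0 -0.001 0 0;0 0 -0.001 0 0;0 0 -0.001 0 0;0 0 0 0 0;0 0 0 0 0"}}

```text
clock: 5.2
position: [0.5194, -0.0725, 0.0314]
tcp_rot: [3.139, -0.134, 0.0]
force: [0.8, -0.3, -0.6]
width: -0.004
grasp_force: 0.0
```

{"api": "carry_out", "payload": {"rows": "0 0 -0.001 0 0;0 0 -0.001 0 0;0 0 -0.001 0 0;0 0 0 0 0;0 0 0 0 0"}}

```text
clock: 5.7
position: [0.5202, -0.0726, 0.0291]
tcp_rot: [3.139, -0.134, 0.003]
force: [0.6, 0.9, 11.7]
width: 0.002
grasp_force: 5.6
```

```bash
python3 - <<'E'
from h import *
c,d,W=snap("scene"); save("s4.png",cv2.resize(c[120:260,160:340],None,fx=4,fy=4))
L=W[120:260,160:340].reshape(-1,3); col=c[120:260,160:340].reshape(-1,3)
X=np.array([.996,-.086]);Y=np.array([.086,.996]); q=L[:,:2]-[.452,-.073]
a=q@X;b=q@Y
for lo in range(10,150,10):
    for bl,bh in((.06,.1),(-.1,-.06)):
        m=(a>lo/1e3)&(a<(lo+10)/1e3)&(b>bl)&(b<bh)
        print(lo,bl,m.sum(),np.median(L[m,2]).round(3) if m.any() else None,end=' | ')
    print()
E
```

```text
10 0.06 136 0.039 | 10 -0.1 108 0.039 | 
20 0.06 25 0.31 | 20 -0.1 7 0.053 | 
30 0.06 99 0.317 | 30 -0.1 24 0.028 | 
40 0.06 67 0.029 | 40 -0.1 39 0.028 | 
50 0.06 53 0.029 | 50 -0.1 31 0.028 | 
60 0.06 55 0.029 | 60 -0.1 33 0.028 | 
70 0.06 53 0.028 | 70 -0.1 34 0.028 | 
80 0.06 40 0.028 | 80 -0.1 12 0.027 | 
90 0.06 41 0.028 | 90 -0.1 0 None | 
100 0.06 41 0.028 | 100 -0.1 0 None | 
110 0.06 39 0.028 | 110 -0.1 0 None | 
120 0.06 40 0.028 | 120 -0.1 0 None | 
130 0.06 11 0.028 | 130 -0.1 0 None | 
140 0.06 72 0.023 | 140 -0.1 0 None |
```

View pics/s4.png

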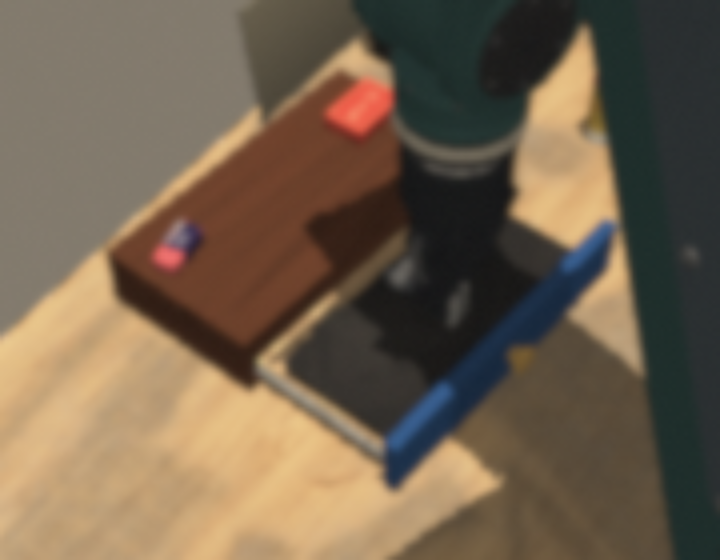

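The lid lies flat at z 0.028 on both sides and the drawer hasn't moved. The black lid fills crop (290–570, 220–440). I'll lift off, go round in front of the knob and lower.

{"api": "carry_out", "payload": {"rows": "0 0 0.02 0 0;0 0 0.03 0 0;0 0 0.03 0 0;-0.02 0.001 0.02 0 0;-0.03 0.001 0 0 0"}}

```text
clock: 6.25
position: [0.4709, -0.071, 0.1304]
tcp_rot: [3.138, -0.133, 0.007]
force: [-0.4, -0.4, 0.6]
width: 0.006
grasp_force: 0.0
```

{"api": "carry_out", "payload": {"rows": "-0.03 0.001 0 0 0;-0.03 0.001 0 0 0;-0.01 0 -0.01 0 0;0 0 -0.03 0 0;0 0 -0.03 0 0"}}

```text
clock: 6.75
position: [0.3995, -0.0687, 0.058]
tcp_rot: [3.138, -0.134, 0.003]
force: [0.8, -0.3, -0.9]
width: -0.001
grasp_force: 0.0
```

{"api": "carry_out", "payload": {"rows": "0 0 -0.02 0 0;0 0 -0.015 0 0;0 0 0 0 0;0 0 0 0 0;0 0 0 0 0"}}

```text
clock: 7.25
position: [0.3998, -0.0687, 0.024]
tcp_rot: [3.138, -0.134, 0.002]
force: [1.3, -0.6, 0.0]
width: 0.0
grasp_force: 0.0
```

```bash
python3 - <<'E'
from h import *
c,d,W=snap("top"); save("t2.png",cv2.resize(c[130:270,210:340],None,fx=4,fy=4))
E
```

```text
(no output)
```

View pics/t2.png

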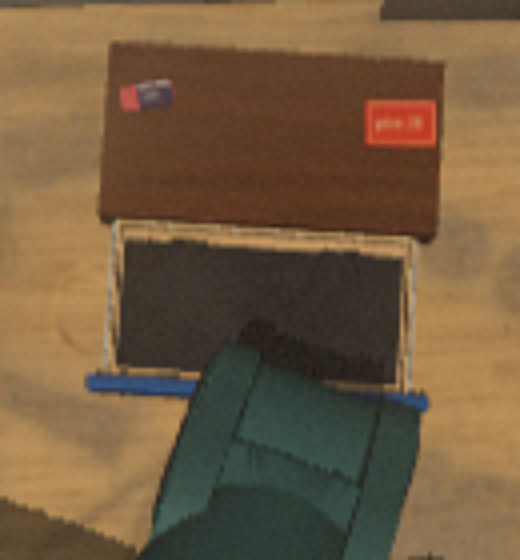

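The tin is shut in the drawer and the gripper stands in front of the knob. I'll push along the chest's +x.

{"api": "carry_out", "payload": {"rows": "0.01 -0.0009 0 0 0;0.01 -0.0009 0 0 0;0.01 -0.0009 0 0 0;0.006 -0.0005 0 0 0;0.004 -0.0003 0 0 0"}}

```text
clock: 7.8
position: [0.44, -0.0721, 0.0232]
tcp_rot: [-3.139, 0.134, 0.0]
force: [-0.3, 0.6, 0.0]
width: 0.002
grasp_force: 0.2
```

{"api": "carry_out", "payload": {"rows": "0.005 -0.0004 0 0 0;0.006 -0.0005 0 0 0;0.007 -0.0006 0 0 0;0.007 -0.0006 0 0 0;0.007 -0.0006 0 0 0"}}

```text
clock: 8.3
position: [0.4718, -0.0747, 0.0232]
tcp_rot: [-3.139, 0.134, 0.0]
force: [-0.1, 0.7, -1.1]
width: -0.002
grasp_force: 0.6
```

{"api": "carry_out", "payload": {"rows": "0.007 -0.0006 0 0 0;0.007 -0.0006 0 0 0;0.007 -0.0006 0 0 0;0.007 -0.0006 0 0 0;0.007 -0.0006 0 0 0"}}

```text
clock: 8.8
position: [0.5069, -0.0777, 0.0233]
tcp_rot: [-3.139, 0.134, 0.0]
force: [-1.6, 0.3, 0.1]
width: 0.0
grasp_force: 0.6
```

{"api": "carry_out", "payload": {"rows": "0.007 -0.0006 0 0 0;0.007 -0.0006 0 0 0;0.007 -0.0006 0 0 0;0.007 -0.0006 0 0 0;0.005 -0.0004 0 0 0"}}

```text
clock: 9.3
position: [0.5401, -0.0807, 0.0233]
tcp_rot: [3.139, -0.134, 0.001]
force: [-1.3, -0.5, 0.7]
width: -0.004
grasp_force: 0.5
```

{"api": "carry_out", "payload": {"rows": "0.005 -0.0004 0 0 0;0.004 -0.0003 0 0 0;0.003 -0.0003 0 0 0;0.002 -0.0002 0 0 0;0 0 0 0 0"}}

```text
clock: 9.8
position: [0.5536, -0.0818, 0.0233]
tcp_rot: [-3.139, 0.134, -0.001]
force: [-1.0, -0.5, 0.5]
width: -0.0
grasp_force: 0.0
```

{"api": "carry_out", "payload": {"rows": "0.003 -0.0003 0 0 0;0.003 -0.0003 0 0 0;0.002 -0.0002 0 0 0;0.002 -0.0002 0 0 0;0 0 0 0 0"}}

```text
clock: 10.3
position: [0.5619, -0.0824, 0.023]
tcp_rot: [-3.139, 0.134, 0.005]
force: [-8.9, 0.9, 5.4]
width: 0.002
grasp_force: 4.5
```

{"api": "carry_out", "payload": {"rows": "0.001 -0.0001 0 0 0;0.001 -0.0001 0 0 0;0.001 -0.0001 0 0 0;0 0 0 0 0;0 0 0 0 0"}}

```text
clock: 10.8
position: [0.562, -0.0824, 0.0228]
tcp_rot: [-3.139, 0.134, 0.012]
force: [-25.2, 1.3, 17.7]
width: 0.0
grasp_force: 12.5
```

The drawer has hit its stop (25 N). I'll back off and check.

{"api": "carry_out", "payload": {"rows": "-0.005 0.0004 0 0 0;-0.01 0.0009 0 0 0;-0.03 0.003 0 0 0;-0.04 0.003 0 0 0;-0.04 0.003 0 0 0"}}

```text
clock: 11.3
position: [0.4399, -0.0725, 0.0232]
tcp_rot: [3.139, -0.133, 0.001]
force: [0.4, -0.3, 0.7]
width: 0.001
grasp_force: 0.0
```

{"api": "carry_out", "payload": {"rows": "-0.03 0 0.03 0 0;0 0 0.03 0 0;0 -0.03 0.03 0 0;0 -0.03 0.03 0 0;0 0 0 0 0"}}

```text
clock: 11.8
position: [0.4131, -0.136, 0.1466]
tcp_rot: [3.135, -0.137, 0.009]
force: [1.8, 0.1, -0.1]
width: 0.002
grasp_force: 0.0
```

```bash
python3 - <<'E'
from h import *
c,d,W=snap("top"); save("t3.png",cv2.resize(c[130:270,210:340],None,fx=4,fy=4))
for u in (245,255,265,275,285,295,305): 
    col=W[140:215,u]; m=col[:,2]>.045; print(u,"x range",col[m,0].min().round(3),col[m,0].max().round(3), col[m,1].mean().round(3))
print(ctrl.read_state()["force"],ctrl.read_state()["position"])
E
```

```text
245 x range 0.385 0.747 0.012
255 x range 0.594 0.743 -0.019
265 x range 0.591 0.739 -0.05
275 x range 0.591 0.737 -0.081
285 x range 0.587 0.733 -0.112
295 x range 0.586 0.731 -0.142
305 x range 0.385 0.731 -0.157
[ 0.43249428 -0.32977516 -0.06250655] [ 0.4121086  -0.13430303  0.14464441]
```

View pics/t3.png

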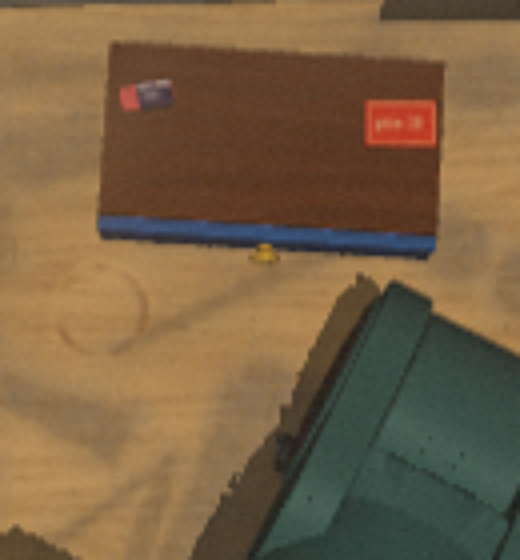

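The blue front is flush along the chest (crop row ~235, depth ~0.147 m as it should be), the eraser and pin box haven't moved, and the arm is clear.

```bash
python3 -c "
from cell import ctrl; print(ctrl.close_job())"
```

```text
the job is handed in; nothing more can be done
None
```

I tipped the tin's lid shut with the drawer where it stood, then pushed the drawer home until it hit its stop; the eraser and pin box stayed put, the arm ended clear, and I handed the job in without getting a verdict back.

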